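# Rock a jammed core plug out of a film roll

### The arm

A 6-joint arm with a two-finger parallel gripper is mounted at the origin on the work surface; the furniture and walls round the work are solid. World frame = base frame: x ahead of the robot, y to its left, z up, the work surface at z = 0. Lengths are in m, angles in degrees, forces in N, time in s.
With the tool pointing down it reaches from about 0.375 to 0.9 m from the base axis. Payload 3.1 kg.
Tool frame: the origin (TCP) lies at the very end of the fingers, on their centre line; the grasp point (between the pads) lies 19 mm behind it; z points along the fingers, y is the line along which they close (so a half turn about z gives the same grasp; the last joint's range is limited). The gripper opens to 87 mm and grips with 3 to 60 N. Pads are 19 mm wide; open, the fingers measure 117 mm over their backs; the gripper's body (75 mm by 190 mm) begins 51 mm behind the grasp point.
Start: joints at [-77.206, 30.224, 82.088, -0, 67.689, -10.227], TCP at [0.244, -0.575, 0.223] pointing down, gripper open.
Joint ranges: [-176.69, 176.69], [-43.24, 126.21], [12.49, 139.97], [-82, 262], [0, 151.66], [-163.58, 163.58]. Speed limits (degrees/s): [159.86, 159.86, 180, 180, 180, 180].

### API

Orientations are given as a 3x3 rotation matrix whose columns are the frame's x, y, z axes.
In Python, from rig import bot, imaging gives the robot as it stands.
- The arm moves only by the tool drive_tool, never from a script. Its argument "deltas" is text: rows parted by semicolons, each of 5 numbers parted by spaces: the finger opening in mm, from 0 to 87, then the shift along the world's x, y, z in mm, then the turn about the world's z in rad. In form: jaw dx dy dz twist; .... A call has 1 to 12 rows; each row is the pose to reach, as a shift and turn from the pose commanded when the call began; what a row does not reach only later rows make up. A row lasts 1/10 s, in which the tool goes at most 50 mm and 8.59 degrees, less where a joint would pass 70% of its speed; a pose out of reach is approached as far as the arm can. A call with a gripper value outside its range is refused whole. The fingers move at their own pace and stop on an object; the grip force is fixed at half the most. Time passes only in rows, so rows that repeat a pose let the fingers close. It gives the time, the measured TCP pose, the force, the opening and the grip force at its end, in the units of the state.
- bot.read_state(): the state, without advancing time (a new reading comes with each control period).
- imaging.capture(name): name is "scene" or "top" or "wrist"; returns the picture (420x560x3 uint8, red, green, blue); there is no depth.
- imaging.camera_model(name): a dict with "fx", "fy", "cx", "cy" (pixels), "T" (4x4, takes a point from camera to world coordinates). Camera axes: x right, y down, z forward; pixel columns grow to the right and rows downward; lengths in m; the calibration is good to about 2 mm. A picture is of the moment at which its call begins: read the wrist's pose just before it. camera_model takes no time and is no camera call; for the wrist camera it gives the pose at the moment of the call.
- bot.hand_in(): hands the job in; it is judged then, once.
The state is a dict: "time_s": time; "joint_positions": joint angles; "qvel": joint speeds; "tau": joint torques, N m; "position": TCP position; "tcp_rot": TCP orientation; "force": force on the tool from outside, world axes, zero at the start; "moment": the same for the moment, N m; "opening": opening from 0.0 (shut) to 1.0 (fully open); "grasp_force": force on a finger pad.
Only numpy, scipy, OpenCV 4.12 (cv2) and the standard library are available. Lean on these libraries where they do the work, as an engineer would, in place of code of your own. Each camera call takes 0.05 s, during which the arm holds its last target. There are 200 camera calls.

### The job

The orange core plug is jammed in the top of the blue film roll, tighter than the roll is heavy, and it gives in one direction only, which must be felt for. Rock the plug from side to side that way while you ease it up until it comes out, keeping the roll standing flat on the table without lifting or tipping it, then put the plug in the white tray. Do not knock over the solvent bottle.

Things in the scene. Friction and masses are not known exactly. Their poses are not given: they have to be found in the camera images.
- film_roll: Blue film roll standing on end, loose on the table, about 0.95 kg (varies by 10 percent); 160 mm across, 80 mm high. Its card core has a 76 mm bore with its rim 82 mm up. Origin: centre of the underside, z up. Its own axes do not show which way the plug gives.
- roll_mouth (a point): Centre of the core's mouth, 82 mm above the roll's underside. Hidden in the bore, two sprung rubber buttons on opposite sides, 9 mm below the mouth, grip the round spigot; across from them firm ones, 4 to 37 mm down, guide it. Their direction is unknown. The plug rocks easily toward a sprung button; toward a firm one it stops within about 0.05 rad and the roll tips instead.
- plug_grip (a point): Centre of the upright grip block of the orange core plug (0.25 kg): block 44 mm (x) by 28 mm (y), top 21 mm above this point, flange top 28 mm below it, sprung buttons 52 mm below it at the start. z up along the plug. Rocking it 0.1 rad the way it gives takes up to 0.35 N m; across that the roll tips at about 0.7. Hold it firmly.
- core_plug: The same plug; origin at the centre of its foot, 99 mm below the block's centre, z up. Foot up: round spigot 44 mm across, 65 mm long; flange 82 mm across, 6 mm thick, 9 mm above the core's rim; block. Free after rising about 55 mm. Pulled straight it lifts the roll; rocked, its sides (22 mm from the axis) slip opposite ways and it walks up if each swing slips them more than it is raised.
- tray_floor (a point): Centre of the inner floor of a loose white open tray, 133 mm (x) by 298 mm (y) outside, 2 mm walls 43 mm high; floor 2 mm above the table, z up.
- solvent: Flat clear bottle of solvent with a black cap, 31 x 57 x 138 mm, standing loose behind the work; origin: centre of its underside, z up.
Things that resemble listed ones, but are neither listed nor needed, are in the scene too. Leave any pink or yellow look-alike of the solvent alone.

How it is judged:
By the outcome, as a careful person would: the job done as asked, in the order asked, and still so for the second after the job is handed in, with the robot touching nothing.
It also fails if it takes over 72 s, if anything falls off the work surface, if the arm or the gripper's body presses on something with over 40 N, if the wrist force passes 120 N, or if a joint passes its speed limit or range.

## Working session

There is one attempt and no reset: what is moved stays moved. The work goes in short steps, Python scripts to look and compute and a tool call to move; the robot and the scene stay as the last step left them, time stands still between calls to the robot, and variables do not carry over. Pictures are saved under pics/ and viewed, at most 10 in all, crops included, and the job is handed in when it is done.

Besides the shell and the picture viewer there is one more tool, called as name(argument=value, ...) on one line, values as JSON. drive_tool: Moves the arm, as the interface text tells. Its arguments: {"type":"object","properties":{"deltas":{"type":"string"}},"required":["deltas"]}

```bash
mkdir -p pics
cat > h.py <<'E'
import numpy as np,cv2
from rig import bot,imaging
def ray(cm,u,v):
    d=cm["T"][:3,:3]@np.array([(u-cm["cx"])/cm["fx"],(v-cm["cy"])/cm["fy"],1.]);return cm["T"][:3,3],d
def onz(cm,u,v,z):
    o,d=ray(cm,u,v);return o+d*(z-o[2])/d[2]
def blobs(im,lo,hi,amin=60):
    m=cv2.inRange(cv2.cvtColor(im,cv2.COLOR_RGB2HSV),np.array(lo),np.array(hi))
    n,l,s,c=cv2.connectedComponentsWithStats(m);return m,l,[(i,s[i].tolist(),c[i].round(1).tolist()) for i in range(1,n) if s[i][4]>amin]
E
python3 - <<'E'
from h import *
a=[]
for n in("scene","top"):
    im=imaging.capture(n);np.save(n+".npy",im);cv2.imwrite(f"pics/{n}.png",im[:,:,::-1])
    cm=imaging.camera_model(n);print(n,cm["fx"],cm["T"].round(3).tolist())
    print(blobs(im,(3,120,80),(18,255,255))[2],blobs(im,(95,100,50),(130,255,255))[2])
E
```

```text
scene 387.135393483706 [[-0.799, -0.45, 0.399, 0.264], [-0.601, 0.576, -0.554, 0.476], [0.02, -0.682, -0.731, 0.706], [0.0, 0.0, 0.0, 1.0]]
[(2, [223, 263, 47, 48, 783], [246.4, 288.4]), (3, [346, 271, 34, 48, 1266], [361.6, 294.4])] [(3, [203, 256, 88, 95, 4626], [247.1, 308.2])]
top 381.01588600873527 [[-0.044, -0.979, 0.201, 0.409], [-0.999, 0.044, -0.005, 0.005], [-0.004, -0.201, -0.98, 0.975], [0.0, 0.0, 0.0, 1.0]]
[(1, [9, 169, 18, 14, 62], [16.8, 175.5]), (44, [192, 227, 20, 25, 85], [203.6, 242.8])] [(7, [172, 208, 72, 69, 2599], [208.4, 243.1]), (28, [42, 354, 11, 12, 69], [47.5, 358.5])]
```

View pics/scene.png

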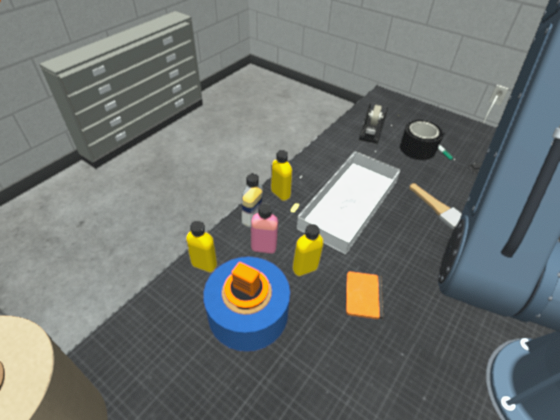

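View pics/top.png

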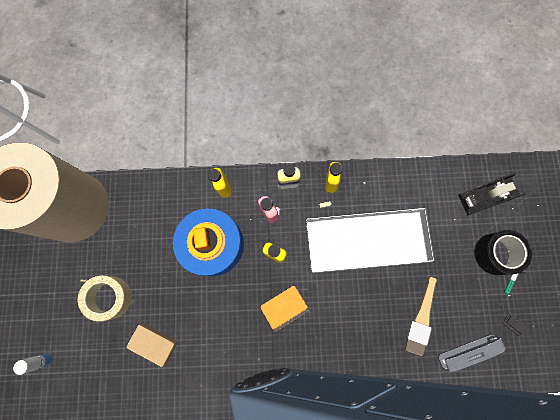

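The scene picture shows one blue roll with the orange plug at (247,300), or (208,242) in the top view. The white tray is at (350,200), or (368,240) in top. The clear bottle with a black cap is at (252,200), or (289,175) in top. The yellow and pink bottles and the orange sponge at (362,294) are look-alikes. One yellow bottle, top (274,252), lies between the roll and the tray.

Run:
```python
from h import *
im=np.load("top.npy");s=np.load("scene.npy")
a=cv2.resize(im[200:285,160:260],(560,476),interpolation=cv2.INTER_CUBIC)
b=cv2.resize(s[170:350,190:330],None,fx=2.64,fy=2.64,interpolation=cv2.INTER_CUBIC)[:476,:240]
cv2.imwrite("pics/crop.png",a[:,:,::-1])
cm=imaging.camera_model("top")
m,l,bl=blobs(im,(95,100,50),(130,255,255),500)
c=max(cv2.findContours(m,cv2.RETR_EXTERNAL,cv2.CHAIN_APPROX_NONE)[0],key=cv2.contourArea)
p=np.array([onz(cm,u,v,.08)[:2]*1000 for u,v in c[:,0]]).astype(np.float32)
print("roll",cv2.minEnclosingCircle(p))
print("block top",onz(cm,201,238,.146))
m=cv2.inRange(im,(215,215,215),(255,255,255));m[:200]=0
c=max(cv2.findContours(m,cv2.RETR_EXTERNAL,cv2.CHAIN_APPROX_NONE)[0],key=cv2.contourArea)
r=cv2.minAreaRect(c);print("tray",r,[onz(cm,u,v,.002).round(3)[:2].tolist() for u,v in cv2.boxPoints(r)])
for n,u,v in(("clear",289,170),("pink",266,202),("y1",217,174),("y2",337,167),("y3",276,250)):print(n,onz(cm,u,v,.138).round(3))
print(bot.read_state())
```

```text
roll ((522.8172607421875, 192.54481506347656), 85.04257202148438)
block top [0.52408437 0.19346321 0.146     ]
tray ((369.6967468261719, 241.16395568847656), (50.79055404663086, 122.85700225830078), 84.80557250976562) [[0.575, -0.046], [0.59, -0.366], [0.459, -0.362], [0.445, -0.051]]
clear [ 0.673 -0.006  0.138]
pink [0.6   0.049 0.138]
y1 [0.671 0.159 0.138]
y2 [ 0.675 -0.116  0.138]
y3 [0.491 0.031 0.138]
{'time_s': 0.1, 'joint_positions': array([-7.72070477e+01,  3.02736642e+01,  8.21492522e+01, -6.40976607e-04,
        6.76904273e+01, -1.02258349e+01]), 'qvel': array([ 0.14358824, -0.08429746, -0.17687298,  0.01868904,  0.04282683,
        0.00282198]), 'tau': array([-3.67733410e-04, -4.40985703e+01, -1.77150214e+01,  6.34072674e-02,
        5.33514738e-02, -4.84144573e-05]), 'position': array([ 0.24428439, -0.57455817,  0.22166808]), 'tcp_rot': array([[ 9.20375096e-01,  3.91036421e-01, -4.48126992e-04],
       [ 3.91036529e-01, -9.20373142e-01,  1.92682113e-03],
       [ 3.41013192e-04, -1.94863221e-03, -9.99998043e-01]]), 'force': array([ 0.94677034, -0.02858471,  0.01108914]), 'moment': array([-0.01626376,  0.00268515, -0.01024319]), 'grasp_force': 0.0, 'opening': 0.9989442261277258}
```

View pics/crop.png

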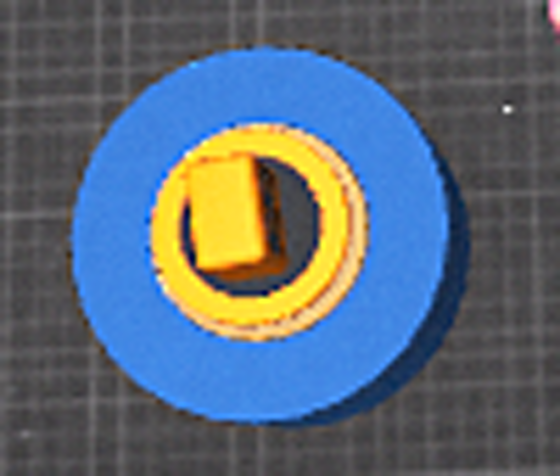

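Crop: the block top spans crop corners (187,160), (252,153), (268,263) and (203,273). Its long side runs roughly along world x. This is the only blue roll with an orange plug.

Run:
```python
from h import *
cm=imaging.camera_model("top")
P=np.array([onz(cm,160+(x+.5)/5.6-.5,200+(y+.5)/5.6-.5,.146)[:2] for x,y in((187,160),(252,153),(268,263),(203,273))])
print(P.round(4),P.mean(0))
for i in range(4):
    d=P[(i+1)%4]-P[i];print(np.linalg.norm(d),np.degrees(np.arctan2(d[1],d[0])))
```

```text
[[0.5467 0.2111]
 [0.5483 0.1856]
 [0.5047 0.1794]
 [0.5019 0.2047]] [0.52540005 0.19519776]
0.02559659840816907 -86.32313771051287
0.044050620371863455 -171.89789737568424
0.025428410132148888 96.25167787115339
0.045204638073582985 8.235366871494325
```

drive_tool(deltas="87 20 45 20 0; 87 40 90 50 0; 87 60 135 50 0; 87 78 180 50 0; 87 96 225 50 0; 87 114 270 50 0; 87 132 315 50 0; 87 150 360 50 0; 87 168 405 50 0; 87 186 450 50 0; 87 204 495 50 0; 87 222 540 50 0")

```text
time_s: 1.3
position: [0.4666, -0.0332, 0.2724]
tcp_rot: [[0.92, 0.391, -0.0], [0.391, -0.92, -0.0], [-0.0, -0.0, -1.0]]
force: [0.4, -0.9, -1.0]
opening: 1.004
grasp_force: 0.0
```

drive_tool(deltas="87 20 45 0 -0.1; 87 35 90 0 -0.2; 87 45 135 0 -0.28; 87 52 180 0 -0.28; 87 58 226 0 -0.28; 87 58 226 0 -0.28; 87 58 226 0 -0.28")

```text
time_s: 2.0
position: [0.5238, 0.1917, 0.2719]
tcp_rot: [[0.992, 0.124, -0.001], [0.124, -0.992, -0.001], [-0.001, 0.001, -1.0]]
force: [-0.6, -0.7, 0.2]
opening: 1.0
grasp_force: 0.0
```

Run:
```python
from h import *
cm=imaging.camera_model("wrist");im=imaging.capture("wrist");np.save("w.npy",im);cv2.imwrite("pics/w1.png",im[:,:,::-1]);print(cm["fx"],cm["T"].round(3).tolist(),bot.read_state()["position"])
```

```text
312.12903383903597 [[0.125, -0.956, -0.266, 0.596], [-0.992, -0.12, -0.035, 0.2], [0.001, 0.268, -0.963, 0.434], [0.0, 0.0, 0.0, 1.0]] [0.52383493 0.1906043  0.27199962]
```

View pics/w1.png

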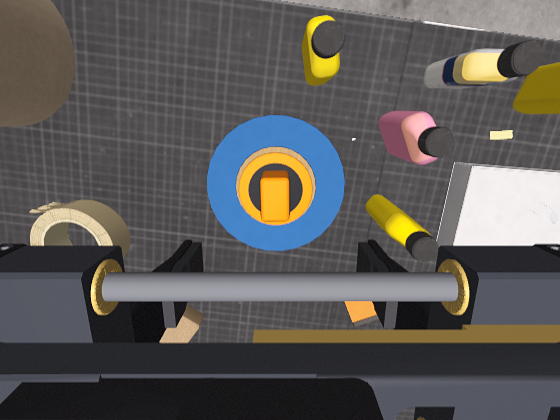

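The wrist view shows the block at about (275,196), square to the jaws.

Run:
```python
from h import *
im=np.load("w.npy");cm=imaging.camera_model("wrist")
hsv=cv2.cvtColor(im,cv2.COLOR_RGB2HSV)
for v in(180,190,200,210,218):
    print(v,[tuple(im[v,u]) and f"{im[v,u][0]},{im[v,u][1]}" for u in range(256,296,2)])
print([f"{im[v,275][0]},{im[v,275][1]}" for v in range(160,226,2)])
for q in((261,180),(289,180),(289,221),(261,221)):print(onz(cm,*q,.146).round(4))
```

```text
180 ['69,68', '70,69', '169,90', '255,169', '255,179', '255,179', '255,179', '255,178', '255,178', '255,178', '255,179', '255,179', '255,179', '255,179', '255,179', '255,170', '219,123', '59,60', '66,65', '68,67']
190 ['71,69', '69,70', '179,96', '255,174', '255,193', '255,191', '255,192', '255,192', '255,192', '255,191', '255,192', '255,191', '255,192', '255,191', '255,192', '255,177', '245,145', '57,58', '68,65', '66,66']
200 ['68,66', '65,66', '107,62', '255,170', '255,191', '255,191', '255,191', '255,191', '255,191', '255,191', '255,190', '255,190', '255,189', '255,189', '255,189', '255,174', '246,145', '52,53', '66,65', '66,64']
210 ['255,193', '237,160', '48,40', '255,168', '255,190', '255,190', '255,190', '255,189', '255,189', '255,188', '255,188', '255,186', '255,186', '255,186', '255,185', '255,173', '248,148', '41,49', '193,127', '255,192']
218 ['255,186', '255,190', '255,191', '255,162', '255,188', '255,191', '255,190', '255,189', '255,189', '255,189', '255,188', '255,187', '255,187', '255,185', '255,185', '255,174', '231,136', '255,189', '255,188', '255,187']
['255,195', '245,172', '64,67', '72,71', '70,70', '111,74', '158,82', '161,87', '158,84', '250,152', '255,179', '255,193', '255,193', '255,192', '255,192', '255,192', '255,192', '255,192', '255,191', '255,192', '255,191', '255,190', '255,190', '255,189', '255,189', '255,188', '255,188', '255,187', '255,187', '255,188', '248,156', '255,179', '255,176']
[0.5429 0.2092 0.146 ]
[0.5461 0.1832 0.146 ]
[0.5063 0.178  0.146 ]
[0.503  0.2049 0.146 ]
```

drive_tool(deltas="60 1 3 -50 0; 60 1 3 -100 0; 60 1 3 -140 0; 60 1 3 -163 0; 40 1 3 -163 0; 20 1 3 -163 0; 20 1 3 -163 0; 20 1 3 -163 0; 20 1 3 -163 0; 20 1 3 -163 0; 20 1 3 -163 0; 20 1 3 -163 0")

```text
time_s: 3.25
position: [0.5266, 0.1943, 0.111]
tcp_rot: [[0.993, 0.122, 0.003], [0.122, -0.993, 0.001], [0.003, -0.0, -1.0]]
force: [1.0, 1.2, 6.7]
opening: 0.32
grasp_force: 29.9
```

Run:
```python
from h import *
s=bot.read_state();print({k:np.round(s[k],4) for k in("position","force","moment","grasp_force","opening","tcp_rot")})
```

```text
{'position': array([0.5266, 0.1943, 0.111 ]), 'force': array([1.0166, 1.166 , 6.6639]), 'moment': array([0.2393, 0.0096, 0.0649]), 'grasp_force': np.float64(29.8841), 'opening': np.float64(0.3199), 'tcp_rot': array([[ 9.925e-01,  1.219e-01,  3.300e-03],
       [ 1.219e-01, -9.925e-01,  7.000e-04],
       [ 3.400e-03, -3.000e-04, -1.000e+00]])}
```

drive_tool(deltas="20 1 0 1 0; 20 2 0 2 0; 20 3 0.4 2 0; 20 4 0.5 2 0; 20 4 0.5 2 0; 20 4 0.5 2 0")

```text
time_s: 3.85
position: [0.5277, 0.1938, 0.1112]
tcp_rot: [[0.993, 0.122, -0.004], [0.122, -0.993, -0.001], [-0.004, 0.001, -1.0]]
force: [-4.4, -2.0, 1.3]
opening: 0.321
grasp_force: 29.9
```

```bash
cat > st.py <<'E'
from h import *
s=bot.read_state();print({k:np.round(s[k],4).tolist() for k in("time_s","position","force","moment","grasp_force","opening")}, (s["tcp_rot"][:,2]*1000).round(1))
E
python3 st.py
```

```text
{'time_s': 3.85, 'position': [0.5277, 0.1938, 0.1112], 'force': [-4.4338, -2.0331, 1.266], 'moment': [-0.2528, 1.0464, 0.0709], 'grasp_force': 29.8663, 'opening': 0.3212} [   -4.     -1.1 -1000. ]
```

drive_tool(deltas="20 0 0 -4 0; 20 2 0.2 -4 0; 20 4 0.5 -4 0; 20 4 0.5 -4 0; 20 4 0.5 -4 0")

```text
time_s: 4.35
position: [0.5294, 0.1944, 0.1067]
tcp_rot: [[0.993, 0.121, -0.009], [0.121, -0.993, -0.001], [-0.009, -0.0, -1.0]]
force: [-7.0, -0.2, 3.7]
opening: 0.321
grasp_force: 30.0
```

```bash
python3 st.py
python3 - <<'E'
from h import *
im=imaging.capture("wrist");np.save("wa.npy",im)
E
```

```text
{'time_s': 4.35, 'position': [0.5294, 0.1944, 0.1067], 'force': [-6.9563, -0.1655, 3.6913], 'moment': [-0.0687, 1.6291, 0.0477], 'grasp_force': 29.9732, 'opening': 0.3211} [   -8.9    -1.1 -1000. ]
```

drive_tool(deltas="20 -2 -0.2 0 0; 20 -5 -0.6 0 0; 20 -8 -1 0 0; 20 -12 -1.5 0 0; 20 -14 -1.7 0 0; 20 -14 -1.7 0 0; 20 -14 -1.7 0 0")

```text
time_s: 5.1
position: [0.521, 0.1932, 0.1078]
tcp_rot: [[0.993, 0.121, 0.003], [0.121, -0.993, 0.0], [0.003, 0.0, -1.0]]
force: [4.4, 1.1, -6.0]
opening: 0.318
grasp_force: 30.0
```

```bash
python3 st.py
python3 - <<'E'
from h import *
im=imaging.capture("wrist");np.save("wb.npy",im)
a=np.load("wa.npy");cv2.imwrite("pics/ab.png",np.hstack([a[:,140:420],im[:,140:420]])[:,:,::-1])
E
```

```text
{'time_s': 5.1, 'position': [0.521, 0.1932, 0.1078], 'force': [4.3711, 1.0669, -5.9565], 'moment': [0.1455, -0.8186, -0.0189], 'grasp_force': 29.966, 'opening': 0.3185} [ 3.3e+00  4.0e-01 -1.0e+03]
```

View pics/ab.png

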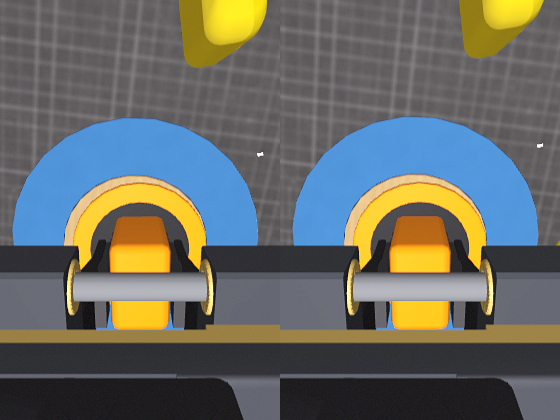

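Between the two pictures the camera moved 8.4 mm. The floor speck shifted with it, from (260,154) to (260,146), but the roll and plug stayed fixed together. Along x the plug does not give and the roll only slides. I will regrasp a quarter turn round so the pads can pivot for rocking along y.

Run:
```python
from h import *
print(bot.read_state()["joint_positions"].round(1))
```

```text
[ 8.8 34.1 98.1 -0.  47.6 91.9]
```

drive_tool(deltas="20 2 0.2 -1 0; 20 2 0.2 -1 0; 70 2 0.2 -1 0; 70 2 0.2 -1 0; 70 2 0.2 -1 0; 80 2 0.2 40 0; 80 2 0.2 55 0; 80 2 0.2 55 0")

```text
time_s: 5.95
position: [0.5227, 0.1936, 0.165]
tcp_rot: [[0.993, 0.122, 0.005], [0.122, -0.993, 0.001], [0.005, -0.0, -1.0]]
force: [0.8, -0.4, -0.7]
opening: 0.78
grasp_force: 0.0
```

```bash
python3 st.py
python3 - <<'E'
from h import *
cm=imaging.camera_model("wrist");im=imaging.capture("wrist");np.save("w2.npy",im);cv2.imwrite("pics/w2.png",im[:,:,::-1])
print(bot.read_state()["joint_positions"].round(1))
t=imaging.capture("top");np.save("t2.npy",t)
m,l,b=blobs(t,(95,100,50),(130,255,255),500);print(b)
E
```

```text
{'time_s': 5.95, 'position': [0.5227, 0.1936, 0.165], 'force': [0.7967, -0.353, -0.6593], 'moment': [0.0588, 0.0454, 0.009], 'grasp_force': 0.0, 'opening': 0.7803} [ 4.8e+00  8.0e-01 -1.0e+03]
[ 8.8 29.4 95.5  0.  55.  91.9]
[(13, [194, 228, 51, 51, 1039], [221.7, 261.8])]
```

View pics/w2.png

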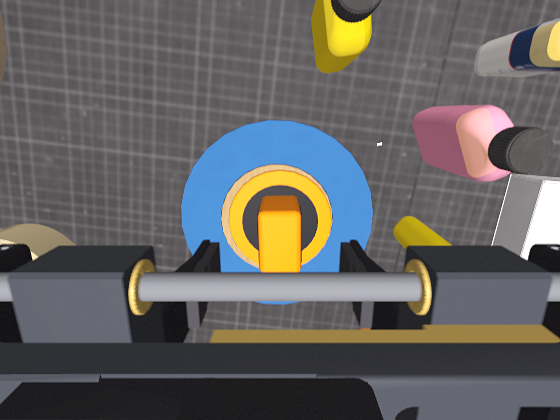

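The wrist view shows the plug and roll upright and concentric, with the block at (280,235). I'll turn +90° and grasp the 44 mm way.

drive_tool(deltas="85 -2 0 0 0.15; 85 -2 0 0 0.3; 85 -2 0 0 0.45; 85 -2 0 0 0.6; 85 -2 0 0 0.75; 85 -2 0 0 0.9; 85 -2 0 0 1.05; 85 -2 0 0 1.2; 85 -2 0 0 1.35; 85 -2 0 0 1.5; 85 -2 0 0 1.57; 85 -2 0 0 1.57")

```text
time_s: 7.25
position: [0.518, 0.1931, 0.1609]
tcp_rot: [[-0.12, 0.993, -0.004], [0.993, 0.12, -0.001], [-0.0, -0.004, -1.0]]
force: [-0.6, 0.5, -0.4]
opening: 0.979
grasp_force: 0.0
```

drive_tool(deltas="80 0 0 -40 0; 70 0 0 -55 0; 50 0 0 -55 0; 30 0 0 -55 0; 30 0 0 -55 0; 30 0 0 -55 0; 30 0 0 -55 0; 30 0 0 -55 0")

```text
time_s: 8.05
position: [0.5209, 0.1936, 0.1086]
tcp_rot: [[-0.121, 0.993, 0.004], [0.993, 0.121, 0.001], [0.0, 0.004, -1.0]]
force: [2.3, 0.7, 2.6]
opening: 0.503
grasp_force: 29.9
```

```bash
python3 st.py
python3 - <<'E'
from h import *
np.save("wa.npy",imaging.capture("wrist"))
E
```

```text
{'time_s': 8.05, 'position': [0.5209, 0.1936, 0.1086], 'force': [2.2756, 0.7385, 2.5636], 'moment': [0.1786, -0.3192, 0.0467], 'grasp_force': 29.9308, 'opening': 0.5029} [ 3.7e+00  7.0e-01 -1.0e+03]
```

drive_tool(deltas="30 0 1 0 0; 30 0 3 0 0; 30 0 5 0 0; 30 0 7 0 0; 30 0 7 0 0; 30 0 7 0 0")

```text
time_s: 8.7
position: [0.5186, 0.1991, 0.1081]
tcp_rot: [[-0.122, 0.993, -0.002], [0.993, 0.122, -0.003], [-0.002, -0.002, -1.0]]
force: [-0.7, -2.7, 6.6]
opening: 0.503
grasp_force: 30.0
```

```bash
python3 st.py
python3 - <<'E'
from h import *
im=imaging.capture("wrist");a=np.load("wa.npy");cv2.imwrite("pics/ab2.png",np.hstack([a[:,140:420],im[:,140:420]])[:,:,::-1])
E
```

```text
{'time_s': 8.7, 'position': [0.5186, 0.1991, 0.1081], 'force': [-0.7147, -2.7122, 6.5888], 'moment': [-0.8499, -0.013, 0.0681], 'grasp_force': 29.9573, 'opening': 0.5028} [   -1.8    -2.5 -1000. ]
```

View pics/ab2.png

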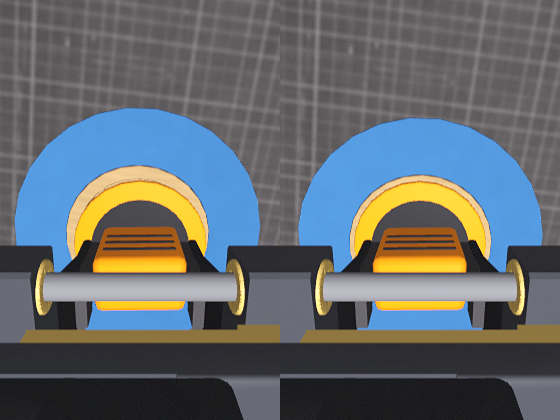

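The roll's edge shifted from row 109 to 119 and the core-rim gap closed from 15 to 6 px while the hand moved 5.5 mm at only 2.7 N. The plug tilts within the roll, so it gives along y. Now I'll rock and ease it up.

drive_tool(deltas="30 1 -7 2 0; 30 2 -14 3 0; 30 2 -14 3 0; 30 1 -7 4 0; 30 0 0 5 0; 30 0 0 5 0; 30 1 -7 6 0; 30 2 -14 7 0; 30 2 -14 7 0; 30 1 -7 8 0; 30 0 0 8 0; 30 0 0 8 0")

```text
time_s: 9.95
position: [0.5191, 0.2018, 0.1156]
tcp_rot: [[-0.121, 0.993, -0.0], [0.993, 0.121, 0.001], [0.001, 0.0, -1.0]]
force: [0.4, 0.2, -13.2]
opening: 0.504
grasp_force: 29.9
```

```bash
python3 st.py
cat > look.py <<'E'
from h import *
import sys
cm=imaging.camera_model("wrist");im=imaging.capture("wrist");np.save("wl.npy",im)
m,l,b=blobs(im,(95,100,50),(130,255,255),2000);m=cv2.morphologyEx(m,cv2.MORPH_OPEN,np.ones((3,3)))
# roll top edge: circle fit of outer arc at z=.08
pts=[]
for u in range(190,370,6):
    r=np.where(m[:240,u])[0]
    if len(r):pts.append(onz(cm,u,r[0],.08)[:2])
p=np.array(pts);A=np.c_[2*p,np.ones(len(p))];s=np.linalg.lstsq(A,(p**2).sum(1),rcond=None)[0]
print("roll c",s[:2].round(4),"r",np.sqrt(s[2]+s[:2]@s[:2]).round(4))
# rim gap at the middle column
c=im[120:250,280].astype(int);print("blue->not",[120+i for i in range(1,130) if (m[120+i,280]>0)!=(m[119+i,280]>0)])
E
python3 look.py
```

```text
{'time_s': 9.95, 'position': [0.5191, 0.2018, 0.1156], 'force': [0.3698, 0.1871, -13.2088], 'moment': [0.0487, -0.1279, -0.0345], 'grasp_force': 29.9446, 'opening': 0.5037} [   -0.      1.3 -1000. ]
roll c [0.5183 0.1986] r 0.0819
blue->not [169]
```

drive_tool(deltas="30 0 0 -3 0; 30 0 0 -5 0; 30 0 0 -5 0; 30 0 0 -5 0")

```text
time_s: 10.4
position: [0.5193, 0.2001, 0.1103]
tcp_rot: [[-0.121, 0.993, -0.001], [0.993, 0.121, -0.0], [-0.0, -0.001, -1.0]]
force: [-0.9, -0.1, -12.6]
opening: 0.501
grasp_force: 29.9
```

```bash
python3 st.py;python3 look.py
python3 - <<'E'
from h import *
im=imaging.capture("scene");cv2.imwrite("pics/s3.png",cv2.resize(im[210:360,160:340],None,fx=4,fy=4,interpolation=cv2.INTER_CUBIC)[:,:,::-1])
E
```

```text
{'time_s': 10.4, 'position': [0.5193, 0.2001, 0.1103], 'force': [-0.925, -0.1311, -12.6249], 'moment': [-0.0127, -0.1398, 0.0042], 'grasp_force': 29.9441, 'opening': 0.5013} [-5.e-01 -2.e-01 -1.e+03]
roll c [0.5182 0.1991] r 0.0795
blue->not [169]
```

View pics/s3.png

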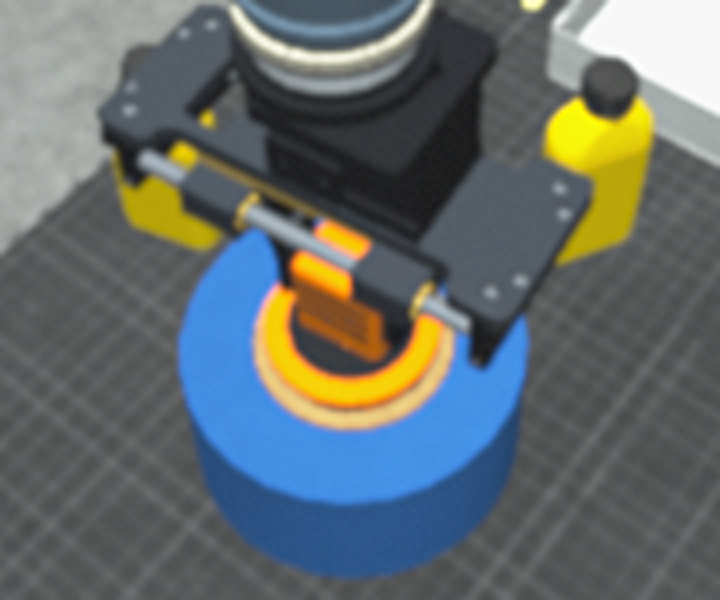

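The crop shows the plug still fully seated. At -12.6 N the roll may be hanging, so I'll set it down gently at once.

drive_tool(deltas="30 0 0 -1 0; 30 0 0 -1.5 0; 30 0 0 -2 0; 30 0 0 -2 0")

```text
time_s: 10.9
position: [0.5198, 0.2003, 0.1091]
tcp_rot: [[-0.121, 0.993, 0.001], [0.993, 0.121, 0.0], [-0.0, 0.001, -1.0]]
force: [-0.1, -0.2, -8.3]
opening: 0.501
grasp_force: 29.9
```

drive_tool(deltas="30 0 0 -1 0; 30 0 0 -1 0; 30 0 0 -1 0")

```text
time_s: 11.2
position: [0.5199, 0.2004, 0.1088]
tcp_rot: [[-0.121, 0.993, 0.002], [0.993, 0.121, 0.0], [-0.0, 0.002, -1.0]]
force: [-2.3, -0.6, 4.5]
opening: 0.502
grasp_force: 29.9
```

Back on the table. The plug needs a slower raise against bigger swings, kept lightly loaded.

drive_tool(deltas="30 -0.5 4 0.3 0; 30 -0.8 7 0.5 0; 30 -0.5 3 0.8 0; 30 0 -2 1.1 0; 30 0.8 -7 1.4 0; 30 0.8 -7 1.4 0; 30 0.5 -3 1.6 0; 30 0 2 1.9 0; 30 -0.8 7 2.2 0; 30 -0.8 7 2.2 0")

```text
time_s: 12.2
position: [0.5185, 0.2062, 0.1098]
tcp_rot: [[-0.123, 0.992, -0.0], [0.992, 0.123, -0.004], [-0.003, -0.001, -1.0]]
force: [0.8, -5.1, -1.9]
opening: 0.502
grasp_force: 30.0
```

```bash
python3 st.py;python3 look.py
```

```text
{'time_s': 12.2, 'position': [0.5185, 0.2062, 0.1098], 'force': [0.8062, -5.1092, -1.943], 'moment': [-1.159, -0.1694, 0.0236], 'grasp_force': 29.9926, 'opening': 0.5015} [-3.0e-01 -3.5e+00 -1.0e+03]
roll c [0.5193 0.1997] r 0.079
blue->not [122, 178]
```

drive_tool(deltas="30 0.3 -4 0.2 0; 30 0.8 -8 0.4 0; 30 1.2 -11 0.6 0; 30 1.6 -14 0.8 0; 30 1.6 -14 0.8 0")

```text
time_s: 12.75
position: [0.52, 0.1934, 0.1104]
tcp_rot: [[-0.12, 0.993, -0.001], [0.993, 0.12, 0.001], [0.001, -0.001, -1.0]]
force: [1.9, 3.3, -6.7]
opening: 0.5
grasp_force: 30.0
```

```bash
python3 st.py;python3 look.py
```

```text
{'time_s': 12.75, 'position': [0.52, 0.1934, 0.1104], 'force': [1.8838, 3.3082, -6.6738], 'moment': [0.8638, -0.3684, -0.0228], 'grasp_force': 29.992, 'opening': 0.5004} [-7.e-01  7.e-01 -1.e+03]
roll c [0.5177 0.1934] r 0.0793
blue->not [166]
```

drive_tool(deltas="30 -0.5 5 -0.4 0; 30 -1.1 10 -0.3 0; 30 -1.8 15 -0.2 0; 30 -1.8 15 -0.2 0; 30 -1.1 10 -0.1 0; 30 -0.5 5 0.1 0; 30 0 0 0.3 0; 30 0 0 0.3 0; 30 -0.5 5 0.4 0; 30 -1.1 10 0.6 0; 30 -1.8 15 0.8 0; 30 -1.8 15 0.8 0")

```text
time_s: 14.0
position: [0.5176, 0.2055, 0.1115]
tcp_rot: [[-0.124, 0.992, -0.002], [0.992, 0.124, -0.007], [-0.006, -0.003, -1.0]]
force: [-1.2, -8.2, 2.8]
opening: 0.503
grasp_force: 30.0
```

```bash
python3 st.py;python3 look.py
```

```text
{'time_s': 14.0, 'position': [0.5176, 0.2055, 0.1115], 'force': [-1.1906, -8.1908, 2.7645], 'moment': [-1.6932, 0.231, 0.0729], 'grasp_force': 30.0013, 'opening': 0.5025} [   -2.3    -6.5 -1000. ]
roll c [0.518  0.1983] r 0.0768
blue->not [127, 183]
```

drive_tool(deltas="30 0.6 -5 0.2 0; 30 1.2 -10 0.4 0; 30 1.8 -15 0.6 0; 30 1.8 -15 0.6 0; 30 1.2 -10 0.8 0; 30 0.6 -5 1 0; 30 0 0 1.2 0; 30 0 0 1.2 0; 30 0.6 -5 1.4 0; 30 1.2 -10 1.6 0; 30 1.8 -15 1.8 0; 30 1.8 -15 1.8 0")

```text
time_s: 15.25
position: [0.5207, 0.1937, 0.1129]
tcp_rot: [[-0.119, 0.993, 0.001], [0.993, 0.119, 0.002], [0.001, 0.001, -1.0]]
force: [1.0, 4.7, -3.9]
opening: 0.505
grasp_force: 30.0
```

```bash
python3 st.py;python3 look.py
```

```text
{'time_s': 15.25, 'position': [0.5207, 0.1937, 0.1129], 'force': [0.9758, 4.7221, -3.9485], 'moment': [1.0251, -0.1498, 0.0386], 'grasp_force': 29.9985, 'opening': 0.505} [ 7.0e-01  1.6e+00 -1.0e+03]
roll c [0.5189 0.1909] r 0.0792
blue->not [171]
```

It is walking up: 4.5 mm gained, with the lift force low. Continuing.

drive_tool(deltas="30 -0.6 5 0.4 0; 30 -1.2 10 0.8 0; 30 -1.8 15 1 0; 30 -1.8 15 1 0; 30 -1.2 10 1.4 0; 30 -0.6 5 1.8 0; 30 0 -1 2.1 0; 30 0 -1 2.1 0; 30 -0.6 5 2.5 0; 30 -1.2 10 2.9 0; 30 -1.8 15 3.2 0; 30 -1.8 15 3.2 0")

```text
time_s: 16.5
position: [0.5181, 0.2096, 0.1162]
tcp_rot: [[-0.122, 0.993, -0.0], [0.993, 0.122, 0.001], [0.001, -0.0, -1.0]]
force: [0.6, 0.0, -13.4]
opening: 0.501
grasp_force: 30.0
```

drive_tool(deltas="30 0.6 -5 0.4 0; 30 1.2 -10 0.8 0; 30 1.9 -16 1.1 0; 30 1.9 -16 1.1 0; 30 1.2 -10 1.5 0; 30 0.6 -5 1.9 0; 30 0 0 2.2 0; 30 0 0 2.2 0; 30 0.6 -5 2.6 0; 30 1.2 -10 3 0; 30 1.9 -16 3.3 0; 30 1.9 -16 3.3 0")

```text
time_s: 17.7
position: [0.5206, 0.1909, 0.1197]
tcp_rot: [[-0.12, 0.993, 0.0], [0.993, 0.12, -0.001], [-0.001, -0.0, -1.0]]
force: [0.3, 0.1, -13.2]
opening: 0.502
grasp_force: 30.0
```

```bash
python3 look.py
python3 - <<'E'
from h import *
im=imaging.capture("scene");cv2.imwrite("pics/s4.png",cv2.resize(im[210:360,160:340],None,fx=4,fy=4,interpolation=cv2.INTER_CUBIC)[:,:,::-1])
E
```

```text
roll c [0.5213 0.1808] r 0.0807
blue->not [126, 180]
```

View pics/s4.png

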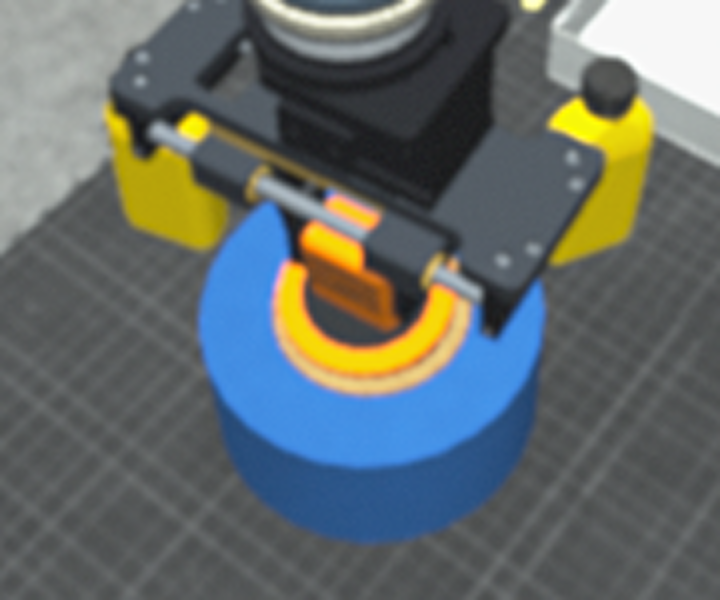

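The roll is being lifted again, so I'll lower it gently and go slower, checking the force each call.

drive_tool(deltas="30 -0.4 4 -1 0; 30 -0.8 8 -2 0; 30 -0.8 8 -3 0; 30 -0.8 8 -3 0")

```text
time_s: 18.2
position: [0.5192, 0.2006, 0.1164]
tcp_rot: [[-0.122, 0.993, -0.001], [0.993, 0.122, -0.0], [-0.0, -0.001, -1.0]]
force: [-0.3, 0.6, -12.5]
opening: 0.504
grasp_force: 30.0
```

drive_tool(deltas="30 0 0 -1 0; 30 0 0 -1 0; 30 0 0 -1 0")

```text
time_s: 18.5
position: [0.5196, 0.2003, 0.1156]
tcp_rot: [[-0.121, 0.993, 0.0], [0.993, 0.121, 0.0], [0.0, 0.0, -1.0]]
force: [0.2, 0.3, -13.0]
opening: 0.503
grasp_force: 30.0
```

drive_tool(deltas="30 0 0 -0.7 0; 30 0 0 -1.5 0; 30 0 0 -1.5 0")

```text
time_s: 18.8
position: [0.5193, 0.1998, 0.1145]
tcp_rot: [[-0.121, 0.993, -0.001], [0.993, 0.121, -0.001], [-0.001, -0.001, -1.0]]
force: [-1.4, -2.4, -7.0]
opening: 0.507
grasp_force: 30.0
```

drive_tool(deltas="30 0 0 -0.6 0; 30 0 0 -1 0; 30 0 0 -1 0")

```text
time_s: 19.1
position: [0.5193, 0.1999, 0.114]
tcp_rot: [[-0.121, 0.993, -0.0], [0.993, 0.121, -0.001], [-0.001, -0.0, -1.0]]
force: [-3.1, -3.9, -1.6]
opening: 0.503
grasp_force: 30.0
```

drive_tool(deltas="30 -0.6 5 0.2 0; 30 0 0 0.5 0; 30 0.6 -6 0.8 0; 30 1.3 -11 0.8 0; 30 0.6 -6 1.1 0; 30 0 0 1.4 0; 30 -0.6 5 1.4 0; 30 0 0 1.7 0; 30 0.6 -6 2 0; 30 1.3 -11 2 0; 30 1.3 -11 2 0")

```text
time_s: 20.2
position: [0.5214, 0.189, 0.1148]
tcp_rot: [[-0.12, 0.993, 0.001], [0.993, 0.12, 0.0], [0.0, 0.001, -1.0]]
force: [0.3, 1.3, -8.1]
opening: 0.501
grasp_force: 30.0
```

drive_tool(deltas="30 -0.6 6 -0.9 0; 30 -1.2 12 -0.9 0; 30 -2 18 -0.9 0; 30 -2 18 -0.9 0; 30 -1.2 12 -0.7 0; 30 -0.6 6 -0.5 0; 30 0 0 -0.4 0; 30 0 0 -0.4 0; 30 -0.6 6 -0.2 0; 30 -1.2 12 0 0; 30 -2 18 0.1 0; 30 -2 18 0.1 0")

```text
time_s: 21.4
position: [0.5194, 0.2051, 0.1158]
tcp_rot: [[-0.125, 0.992, 0.001], [0.992, 0.125, -0.006], [-0.006, 0.0, -1.0]]
force: [-0.4, -7.8, 2.2]
opening: 0.499
grasp_force: 30.0
```

```bash
python3 st.py;python3 look.py
```

```text
{'time_s': 21.4, 'position': [0.5194, 0.2051, 0.1158], 'force': [-0.4091, -7.8, 2.1928], 'moment': [-1.6869, -0.0589, 0.1021], 'grasp_force': 30.0003, 'opening': 0.499} [    1.2    -5.9 -1000. ]
roll c [0.52   0.1987] r 0.0728
blue->not [131, 188]
```

drive_tool(deltas="30 0.6 -6 0.2 0; 30 1.2 -12 0.4 0; 30 2 -18 0.5 0; 30 2 -18 0.5 0")

```text
time_s: 21.85
position: [0.5218, 0.1906, 0.1161]
tcp_rot: [[-0.118, 0.993, 0.002], [0.993, 0.118, 0.003], [0.003, 0.003, -1.0]]
force: [0.5, 3.6, -0.9]
opening: 0.503
grasp_force: 30.0
```

```bash
python3 st.py;python3 look.py
```

```text
{'time_s': 21.85, 'position': [0.5218, 0.1906, 0.1161], 'force': [0.5067, 3.5945, -0.8929], 'moment': [1.0649, -0.1604, -0.138], 'grasp_force': 30.0005, 'opening': 0.5028} [    2.3     3.4 -1000. ]
roll c [0.5207 0.1904] r 0.0789
blue->not [167]
```

drive_tool(deltas="30 -1.2 10 0.3 0; 30 -2.4 19 0.5 0; 30 -2.4 19 0.5 0; 30 -1.2 9 0.8 0; 30 0 -1 1 0; 30 0 -1 1 0; 30 -1.2 9 1.3 0; 30 -2.4 19 1.5 0; 30 -2.4 19 1.5 0; 30 -1.2 9 1.8 0; 30 0 -1 2 0; 30 0 -1 2 0")

```text
time_s: 23.1
position: [0.5213, 0.1893, 0.1182]
tcp_rot: [[-0.118, 0.993, 0.001], [0.993, 0.118, 0.004], [0.003, 0.001, -1.0]]
force: [0.1, 4.6, -0.3]
opening: 0.503
grasp_force: 30.0
```

drive_tool(deltas="30 -1.2 10 0.4 0; 30 -2.4 20 0.8 0; 30 -2.4 20 0.8 0; 30 -1.2 9 1.2 0; 30 0 -1 1.5 0; 30 0 -1 1.5 0; 30 -1.2 9 1.9 0; 30 -2.4 20 2.3 0; 30 -2.4 20 2.3 0; 30 -1.2 9 2.7 0; 30 0 -1 3 0; 30 0 -1 3 0")

```text
time_s: 24.3
position: [0.5206, 0.1857, 0.1204]
tcp_rot: [[-0.119, 0.993, -0.001], [0.993, 0.119, -0.001], [-0.001, -0.001, -1.0]]
force: [0.2, -1.3, -8.5]
opening: 0.503
grasp_force: 30.0
```

drive_tool(deltas="30 -1.2 10 -0.9 0; 30 -2.4 20 -0.9 0; 30 -2.6 22 -0.9 0; 30 -1.2 11 -0.6 0; 30 0 0 -0.4 0; 30 0 0 -0.4 0; 30 -1.2 11 -0.1 0; 30 -2.6 22 0.2 0; 30 -2.6 22 0.2 0; 30 -1.2 11 0.5 0; 30 0 0 0.8 0; 30 0 0 0.8 0")

```text
time_s: 25.5
position: [0.5215, 0.1875, 0.1221]
tcp_rot: [[-0.118, 0.993, 0.001], [0.993, 0.118, 0.003], [0.003, 0.002, -1.0]]
force: [-0.4, 3.5, -2.8]
opening: 0.504
grasp_force: 30.0
```

drive_tool(deltas="30 -1.3 11 0.2 0; 30 -2.6 22 0.5 0; 30 -2.6 22 0.5 0; 30 -1.3 11 0.8 0; 30 0 0 1.1 0; 30 0 0 1.1 0; 30 -1.3 11 1.4 0; 30 -2.6 22 1.7 0; 30 -2.6 22 1.7 0; 30 -1.3 11 2 0; 30 0 0 2.3 0; 30 0 0 2.3 0")

```text
time_s: 26.7
position: [0.5212, 0.1879, 0.1241]
tcp_rot: [[-0.119, 0.993, 0.001], [0.993, 0.119, 0.002], [0.002, 0.001, -1.0]]
force: [-0.6, 0.9, -0.8]
opening: 0.503
grasp_force: 30.0
```

drive_tool(deltas="30 -1.3 11 0.3 0; 30 -2.6 22 0.6 0; 30 -2.6 22 0.6 0; 30 -1.3 10 1 0; 30 0 -2 1.3 0; 30 0 -2 1.3 0; 30 -1.3 10 1.6 0; 30 -2.6 22 1.9 0; 30 -2.6 22 1.9 0; 30 -1.3 10 2.3 0; 30 0 -2 2.6 0; 30 0 -2 2.6 0")

```text
time_s: 27.9
position: [0.5211, 0.1855, 0.1266]
tcp_rot: [[-0.118, 0.993, 0.001], [0.993, 0.118, 0.002], [0.002, 0.001, -1.0]]
force: [-1.6, 2.6, -3.2]
opening: 0.508
grasp_force: 30.0
```

drive_tool(deltas="30 -1.3 12 0.2 0; 30 -2.8 24 0.5 0; 30 -2.8 24 0.5 0; 30 -1.3 12 0.8 0; 30 0 0 1.1 0; 30 0 0 1.1 0; 30 -1.3 12 1.4 0; 30 -2.8 24 1.8 0; 30 -2.8 24 1.8 0; 30 -1.3 12 2.1 0; 30 0 0 2.5 0; 30 0 0 2.5 0")

```text
time_s: 29.1
position: [0.5216, 0.1856, 0.1295]
tcp_rot: [[-0.118, 0.993, 0.002], [0.993, 0.118, 0.003], [0.003, 0.002, -1.0]]
force: [-0.5, 4.1, -0.4]
opening: 0.502
grasp_force: 30.0
```

```bash
python3 look.py
python3 - <<'E'
from h import *
im=imaging.capture("scene");cv2.imwrite("pics/s5.png",cv2.resize(im[210:360,160:340],None,fx=4,fy=4,interpolation=cv2.INTER_CUBIC)[:,:,::-1])
E
```

```text
roll c [0.5191 0.1962] r 0.079
blue->not [148]
```

View pics/s5.png

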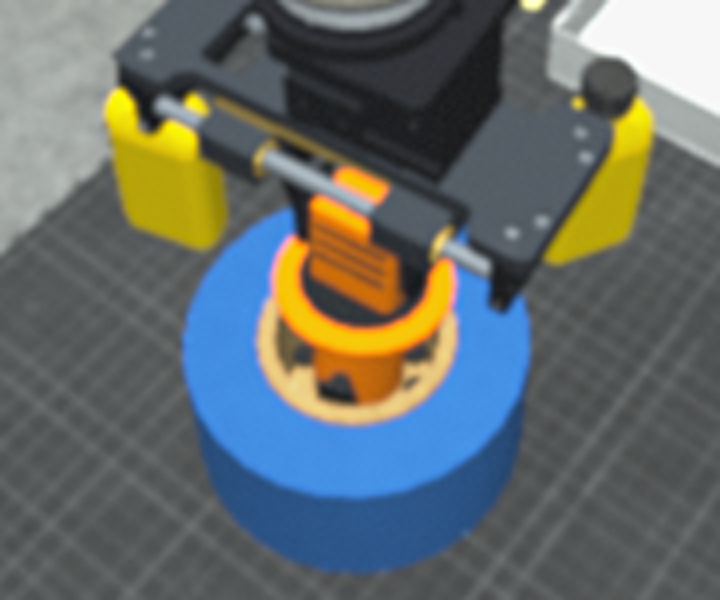

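The crop shows the plug well up, with the spigot visible below the flange, and the roll flat on the table. Continuing, a little faster.

drive_tool(deltas="30 -1.4 13 0.4 0; 30 -3 26 0.8 0; 30 -3 26 0.8 0; 30 -1.4 13 1.2 0; 30 0 0 1.5 0; 30 0 0 1.5 0; 30 -1.4 13 1.9 0; 30 -3 26 2.3 0; 30 -3 26 2.3 0; 30 -1.4 13 2.7 0; 30 0 0 3 0; 30 0 0 3 0")

```text
time_s: 30.4
position: [0.521, 0.1853, 0.1322]
tcp_rot: [[-0.118, 0.993, 0.0], [0.993, 0.118, 0.003], [0.003, 0.0, -1.0]]
force: [-0.7, 3.2, 1.0]
opening: 0.502
grasp_force: 30.0
```

drive_tool(deltas="30 -1.4 13 0.6 0; 30 -3 27 1.1 0; 30 -3 27 1.1 0; 30 -1.4 13 1.6 0; 30 0 0 2 0; 30 0 0 2 0; 30 -1.4 13 2.5 0; 30 -3 27 3 0; 30 -3 27 3 0; 30 -1.4 13 3.5 0; 30 0 0 4 0; 30 0 0 4 0")

```text
time_s: 31.6
position: [0.5215, 0.1854, 0.1362]
tcp_rot: [[-0.118, 0.993, 0.001], [0.993, 0.118, 0.003], [0.002, 0.001, -1.0]]
force: [-0.3, 2.9, -0.8]
opening: 0.508
grasp_force: 30.0
```

drive_tool(deltas="30 -1.4 14 0.6 0; 30 -3.2 28 1.1 0; 30 -3.2 28 1.1 0; 30 -1.4 14 1.7 0; 30 0 0 2.2 0; 30 0 0 2.2 0; 30 -1.4 14 2.7 0; 30 -3.2 28 3.2 0; 30 -3.2 28 3.2 0; 30 -1.4 14 3.8 0; 30 0 0 4.3 0; 30 0 0 4.3 0")

```text
time_s: 32.8
position: [0.5214, 0.1849, 0.1405]
tcp_rot: [[-0.118, 0.993, 0.001], [0.993, 0.118, 0.002], [0.002, 0.001, -1.0]]
force: [-0.3, 2.0, -1.5]
opening: 0.504
grasp_force: 30.0
```

drive_tool(deltas="30 -1.4 14 0.5 0; 30 -3.4 29 1.1 0; 30 -3.4 29 1.1 0; 30 -1.4 14 1.7 0; 30 0 -1 2.2 0; 30 0 -1 2.2 0; 30 -1.4 14 2.8 0; 30 -3.4 29 3.3 0; 30 -3.4 29 3.3 0; 30 -1.4 14 3.9 0; 30 0 -1 4.4 0; 30 0 -1 4.4 0")

```text
time_s: 34.0
position: [0.5217, 0.1844, 0.1451]
tcp_rot: [[-0.118, 0.993, 0.002], [0.993, 0.118, 0.003], [0.002, 0.002, -1.0]]
force: [0.3, 3.2, -1.0]
opening: 0.503
grasp_force: 30.0
```

drive_tool(deltas="30 -1.5 15 0.5 0; 30 -3.6 31 1.1 0; 30 -3.6 31 1.1 0; 30 -1.5 15 1.7 0; 30 0 0 2.2 0; 30 0 0 2.2 0; 30 -1.5 15 2.8 0; 30 -3.6 31 3.4 0; 30 -3.6 31 3.4 0; 30 -1.5 15 4 0; 30 0 0 4.6 0; 30 0 0 4.6 0")

```text
time_s: 35.2
position: [0.5212, 0.1836, 0.1492]
tcp_rot: [[-0.118, 0.993, 0.0], [0.993, 0.118, 0.002], [0.002, 0.001, -1.0]]
force: [1.1, 2.6, -2.8]
opening: 0.505
grasp_force: 30.0
```

drive_tool(deltas="30 -1.5 15 0.5 0; 30 -3.6 31 1 0; 30 -3.6 31 1 0; 30 -1.5 15 1.6 0; 30 0 0 2.1 0; 30 0 0 2.1 0; 30 -1.5 15 2.6 0; 30 -3.6 31 3.2 0; 30 -3.6 31 3.2 0; 30 -1.5 15 3.8 0; 30 0 0 4.4 0; 30 0 0 4.4 0")

```text
time_s: 36.4
position: [0.5215, 0.1843, 0.1556]
tcp_rot: [[-0.119, 0.993, 0.002], [0.993, 0.119, 0.003], [0.003, 0.002, -1.0]]
force: [-2.1, 0.4, 6.7]
opening: 0.503
grasp_force: 30.0
```

drive_tool(deltas="30 -1 10 1 0; 30 -2 20 2 0; 30 -2 20 2 0; 30 -1 10 3 0; 30 0 2 4 0; 30 0 2 4 0; 30 -1 10 5 0; 30 -2 18 6 0; 30 -2 18 6 0; 30 -2 14 7 0; 30 -2 14 7 0")

```text
time_s: 37.5
position: [0.5185, 0.1982, 0.1603]
tcp_rot: [[-0.121, 0.993, -0.001], [0.993, 0.121, -0.0], [-0.0, -0.001, -1.0]]
force: [-0.5, 0.6, -2.5]
opening: 0.505
grasp_force: 30.0
```

```bash
python3 st.py;python3 look.py
python3 - <<'E'
from h import *
im=imaging.capture("scene");cv2.imwrite("pics/s6.png",cv2.resize(im[180:360,160:340],(700,600),interpolation=cv2.INTER_CUBIC)[:,:,::-1])
E
```

```text
{'time_s': 37.5, 'position': [0.5185, 0.1982, 0.1603], 'force': [-0.4862, 0.5793, -2.4738], 'moment': [0.0202, -0.1004, -0.0407], 'grasp_force': 29.9883, 'opening': 0.5046} [-9.e-01 -3.e-01 -1.e+03]
roll c [0.5195 0.1931] r 0.0791
blue->not [121, 165]
```

View pics/s6.png

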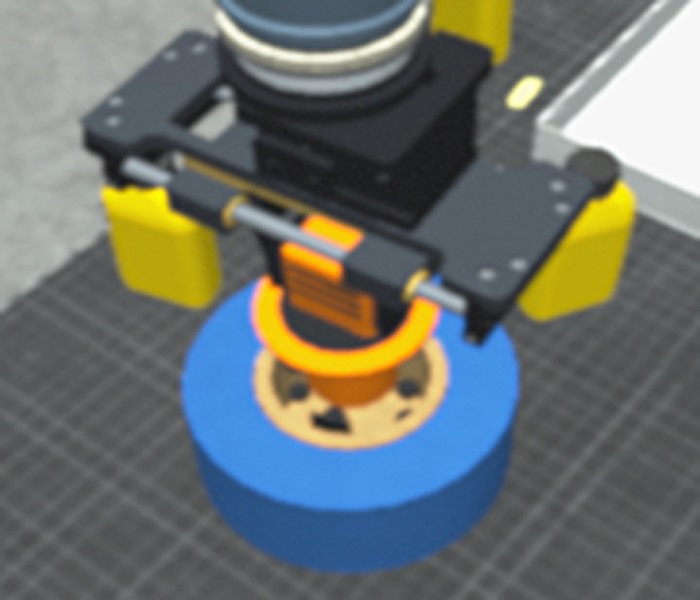

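That last view (my 11th, one over the picture limit, so no more) shows the plug upright and nearly out, with the roll flat. Fz is -2.5 N, which is just the plug's weight. I'll raise it straight up and check.

drive_tool(deltas="30 0 -2 1.5 0; 30 0 -2 3 0; 30 0 -2 4.5 0; 30 0 -2 6 0")

```text
time_s: 38.0
position: [0.5189, 0.1963, 0.1669]
tcp_rot: [[-0.121, 0.993, 0.0], [0.993, 0.121, 0.0], [0.0, 0.0, -1.0]]
force: [-1.1, -0.7, -1.8]
opening: 0.503
grasp_force: 30.0
```

The plug is free. I'll lift it high and carry it over the bottles to the tray.

drive_tool(deltas="30 0 0 25 0; 30 0 0 60 0; 30 0 0 95 0; 30 0 0 95 0; 30 -1 -30 95 0; 30 -1 -70 95 0; 30 -2 -110 95 0; 30 -2 -150 95 0; 30 -3 -190 95 0; 30 -3 -230 95 0; 30 -4 -270 95 0; 30 -4 -310 95 0")

```text
time_s: 39.2
position: [0.5138, -0.1149, 0.2607]
tcp_rot: [[-0.121, 0.993, -0.002], [0.993, 0.121, 0.001], [0.001, -0.002, -1.0]]
force: [0.4, 0.6, -3.3]
opening: 0.511
grasp_force: 30.0
```

drive_tool(deltas="30 0 -40 0 0; 30 0 -75 0 0; 30 0 -88 0 0; 30 0 -88 0 0; 30 0 -88 -40 0; 30 0 -88 -80 0; 30 0 -88 -120 0; 30 0 -88 -145 0; 30 0 -88 -155 0; 30 0 -88 -162 0; 30 0 -88 -162 0")

```text
time_s: 40.3
position: [0.5151, -0.201, 0.0997]
tcp_rot: [[-0.122, 0.993, -0.0], [0.993, 0.122, 0.0], [0.0, 0.0, -1.0]]
force: [-0.1, 0.1, -2.5]
opening: 0.511
grasp_force: 30.0
```

```bash
python3 st.py
python3 - <<'E'
from h import *
t=imaging.capture("top");s=imaging.capture("scene");np.save("ts.npy",s)
cm=imaging.camera_model("top");m,l,b=blobs(t,(95,100,50),(130,255,255),500)
c=max(cv2.findContours(m,cv2.RETR_EXTERNAL,cv2.CHAIN_APPROX_NONE)[0],key=cv2.contourArea)
p=np.array([onz(cm,u,v,.08)[:2] for u,v in c[:,0]]).astype(np.float32);print("roll",cv2.minEnclosingCircle(p))
m=cv2.inRange(t,(215,215,215),(255,255,255));m[:200]=0
c=np.vstack([q for q in cv2.findContours(m,cv2.RETR_EXTERNAL,cv2.CHAIN_APPROX_NONE)[0] if cv2.contourArea(q)>100 and q[:,0,0].min()>290 and q[:,0,0].max()<440]);print("tray",cv2.boundingRect(c))
E
```

```text
{'time_s': 40.3, 'position': [0.5151, -0.201, 0.0997], 'force': [-0.1472, 0.0648, -2.4695], 'moment': [0.0239, -0.1451, 0.0027], 'grasp_force': 29.9884, 'opening': 0.5112} [-0.e+00  2.e-01 -1.e+03]
roll ((0.5203802585601807, 0.19408023357391357), 0.07978703081607819)
tray (336, 217, 31, 16)
```

drive_tool(deltas="30 0 0 -4 0; 30 0 0 -8 0; 30 0 0 -10 0; 30 0 0 -11 0; 30 0 0 -12 0; 30 0 0 -12 0")

```text
time_s: 41.0
position: [0.5148, -0.2017, 0.0875]
tcp_rot: [[-0.121, 0.993, -0.0], [0.993, 0.121, 0.0], [0.0, -0.0, -1.0]]
force: [-0.0, 0.5, -3.2]
opening: 0.505
grasp_force: 30.0
```

drive_tool(deltas="30 0 0 -1 0; 30 0 0 -2 0; 30 0 0 -3 0; 30 0 0 -3 0")

```text
time_s: 41.4
position: [0.5148, -0.2016, 0.0845]
tcp_rot: [[-0.121, 0.993, -0.0], [0.993, 0.121, 0.0], [0.0, -0.0, -1.0]]
force: [-0.3, 0.1, -2.2]
opening: 0.502
grasp_force: 30.0
```

drive_tool(deltas="30 0 0 -1 0; 30 0 0 -1.5 0; 30 0 0 -2 0; 30 0 0 -2 0")

```text
time_s: 41.8
position: [0.5148, -0.2016, 0.0826]
tcp_rot: [[-0.121, 0.993, -0.0], [0.993, 0.121, 0.0], [0.0, -0.0, -1.0]]
force: [-0.6, -0.3, -1.9]
opening: 0.501
grasp_force: 30.0
```

drive_tool(deltas="30 0 0 -1 0; 30 0 0 -2 0; 30 0 0 -2 0; 30 0 0 -2 0")

```text
time_s: 42.2
position: [0.5149, -0.2019, 0.0822]
tcp_rot: [[-0.121, 0.993, 0.0], [0.993, 0.121, -0.001], [-0.001, 0.0, -1.0]]
force: [-2.1, 0.9, 7.9]
opening: 0.502
grasp_force: 30.0
```

drive_tool(deltas="30 0 0 -1 0; 30 0 0 -2 0; 30 0 0 -2 0")

```text
time_s: 42.5
position: [0.5151, -0.2026, 0.082]
tcp_rot: [[-0.122, 0.993, 0.001], [0.993, 0.122, -0.002], [-0.002, 0.001, -1.0]]
force: [-5.1, 0.5, 20.1]
opening: 0.5
grasp_force: 30.0
```

Contact is firm. I'll ease off, release, and rise.

drive_tool(deltas="30 0 0 2.5 0; 30 0 0 2.5 0; 52 0 0 2.5 0; 65 0 0 2.5 0; 80 0 0 2.5 0; 80 0 0 2.5 0; 80 0 0 2.5 0; 80 0 0 25 0; 80 0 0 70 0; 80 0 0 120 0; 80 0 0 160 0; 80 0 0 160 0")

```text
time_s: 43.7
position: [0.5184, -0.2037, 0.2448]
tcp_rot: [[-0.121, 0.993, 0.011], [0.993, 0.121, -0.007], [-0.009, 0.01, -1.0]]
force: [0.5, -0.0, -0.5]
opening: 0.919
grasp_force: 0.0
```

drive_tool(deltas="80 -20 -40 20 0; 80 -40 -90 20 0; 80 -60 -140 20 0; 80 -80 -190 20 0; 80 -80 -190 20 0; 80 -80 -190 20 0; 80 -80 -190 20 0")

```text
time_s: 44.4
position: [0.4347, -0.3903, 0.2577]
tcp_rot: [[-0.121, 0.993, -0.001], [0.993, 0.121, 0.003], [0.003, -0.001, -1.0]]
force: [0.1, 0.8, -0.6]
opening: 0.914
grasp_force: 0.0
```

```bash
python3 st.py
python3 - <<'E'
from h import *
t=imaging.capture("top");s=imaging.capture("scene");T=np.load("top.npy");S=np.load("scene.npy")
cm=imaging.camera_model("top");m,l,b=blobs(t,(95,100,50),(130,255,255),500)
c=max(cv2.findContours(m,cv2.RETR_EXTERNAL,cv2.CHAIN_APPROX_NONE)[0],key=cv2.contourArea)
p=np.array([onz(cm,u,v,.08)[:2] for u,v in c[:,0]]).astype(np.float32);print("roll",cv2.minEnclosingCircle(p))
m,l,b=blobs(t,(8,120,80),(24,255,255),40);print("orange top",[(q[1],onz(cm,*q[2],.07).round(3)) for q in b])
print("orange scene",blobs(s,(3,120,80),(18,255,255),100)[2])
d=lambda a,b,r:np.abs(a[r].astype(int)-b[r]).mean()
print("solvent change",d(t,T,np.s_[160:195,275:303]),d(s,S,np.s_[170:230,238:264]),"pink",d(t,T,np.s_[190:225,255:285]),"y3",d(s,S,np.s_[222:280,290:325]))
E
```

```text
{'time_s': 44.4, 'position': [0.4347, -0.3903, 0.2577], 'force': [0.1438, 0.8004, -0.6161], 'moment': [0.0366, -0.0752, 0.0306], 'grasp_force': 0.0, 'opening': 0.9145} [   -1.      2.7 -1000. ]
roll ((0.5174338817596436, 0.18913117051124573), 0.08509468287229538)
orange top [([8, 169, 14, 10, 48], array([0.717, 0.672, 0.07 ])), ([213, 168, 13, 26, 55], array([0.671, 0.161, 0.07 ])), ([326, 172, 15, 18, 57], array([ 0.66 , -0.113,  0.07 ])), ([507, 223, 13, 40, 51], array([ 0.497, -0.531,  0.07 ])), ([189, 225, 38, 38, 509], array([0.521, 0.199, 0.07 ])), ([369, 225, 21, 23, 153], array([ 0.517, -0.211,  0.07 ])), ([260, 286, 48, 44, 1122], array([0.366, 0.021, 0.07 ]))]
orange scene [(2, [344, 160, 26, 30, 420], [356.9, 176.7]), (4, [341, 183, 31, 23, 222], [352.5, 197.0]), (5, [346, 271, 34, 48, 513], [360.5, 294.5])]
solvent change 7.316326530612245 3.4395299145299147 pink 5.5101587301587305 y3 2.0364532019704433
```

```bash
python3 -c "
from rig import bot
print(bot.hand_in())"
```

```text
the job is handed in; nothing more can be done
None
```

I rocked the plug out along y and handed the job in at about 44 s with the plug in the white tray, the roll standing and the solvent bottle untouched, but I briefly lifted the roll a few millimetres off the table twice while feeling for the pull, set it back flat each time, and viewed 11 pictures against the limit of 10.

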